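Eject a polished frame block from its tilted jig

ROBOT

A 7-joint arm with a two-finger parallel gripper is mounted at the origin on the work surface. World frame = base frame: x ahead of the robot, y to its left, z up, the work surface at z = 0. Lengths are in m, angles in rad, forces in N, time in s.
With the tool pointing down it reaches from about 0.4 to 0.85 m from the base axis. Payload 10.4 kg.
Tool frame: the origin (TCP) lies on the centre line of the jaws, within the pads' length; the fingertips stand 22 mm ahead of it and the grasp point (between the pads) lies 3 mm ahead of it; x points along the fingers, y is the direction in which the jaws open and shut, and the axes are right-handed (so a half turn about x gives the same grasp; the last joint's range is limited). The gripper opens to 87 mm and grips with 3 to 60 N. Pads are 19 mm wide; open, the fingers measure 117 mm over their backs; the gripper's body (75 mm by 190 mm) begins 51 mm behind the grasp point.
Start: joints at [1.188, 0.332, -0.065, 1.46, 0.022, 1.35, -0.088], TCP at [0.22, -0.585, 0.245] pointing down, gripper open.
Joint ranges: [-2.6, 2.6], [-0.5, 2.12], [-1.47, 1.34], [0.16, 2.42], [-1.27, 4.41], [0.06, 2.06], [-2.6, 2.6]. Speed limits (rad/s): [2.22, 2.22, 2.79, 2.79, 3.14, 3.14, 3.14].

INTERFACE

Orientations are given as a unit quaternion [x, y, z, w].
In Python, from bench import * gives the robot as it stands.
- The arm moves only by the tool arm_command, never from a script. Its argument "targets" is one flat list of numbers, 7 for each row, row after row: the turn, a rotation vector about the tool's x, y, z in units of 45 degrees (1.0 is 45 degrees), then the shift along the tool's x, y, z in units of 25 mm (1.0 is 25 mm), then the opening, from 0 (shut) to 1 (fully open). In form: [wx, wy, wz, tx, ty, tz, fingers, wx, wy, wz, tx, ty, tz, fingers, ...]. A call has 1 to 12 rows; each row shifts and turns the pose as measured when the row begins, along the tool's axes as they then stand; what a row does not reach is not made up. A row lasts 1/12 s, in which the tool goes at most 41.7 mm and 7.16 degrees, less where a joint would pass 70% of its speed; a pose out of reach is approached as far as the arm can. A call with a number of a shift or a turn outside -1 to 1 is refused whole. A call with a gripper value outside its range is refused whole. The fingers move at their own pace and stop on an object; "newtons" is the grip in N (left out, the last holds). Time passes only in rows, so rows that do not move let the fingers close. It gives the time, the measured TCP pose, the force and the opening at its end, in the units of the state.
- read_state(): the state, without advancing time (a new reading comes with each control period).
- camera(name): name is "side" or "top"; returns the picture (420x560x3 uint8, red, green, blue); there is no depth.
- calibration(name): a dict with "camera_matrix" (3x3 intrinsics, pixels), "R" (3x3) and "t" (3): a world point X has camera coordinates R X + t. Camera axes: x right, y down, z forward; pixel columns grow to the right and rows downward; lengths in m; the calibration is good to about 2 mm. A picture is of the moment at which its call begins. calibration takes no time and is no camera call.
- close_job(): hands the job in, once; it reports no verdict.
The state is a dict: "time": time; "joint_positions": joint angles; "joint_vel": joint speeds; "joint_torque": joint torques, N m; "ee_pos": TCP position; "eef_rot": TCP orientation; "ft_force": force on the tool from outside, world axes, zero at the start; "torque": the same for the moment, N m; "width": finger opening in m.
Only numpy, scipy, OpenCV 4.12 (cv2) and the standard library are available. Lean on these libraries where they do the work, as an engineer would, in place of code of your own. Each camera call takes 0.05 s, during which the arm holds its last target.

TASK

Push the polished aluminium block up out of its tilted jig by pressing the round rubber pad of the rocker right down, which stays down by itself. Then grip the raised block, draw it out and set it down gently in the wooden tray, standing on its base with the polished face with the three screw holes up (lower it in, do not drop it), and let go. Leave the tape roll, the bottle and the wood offcut where they are.

Things in the scene. Friction and masses are not known exactly. Their poses are not given: they have to be found in the camera images.
- block: Polished aluminium block, loose, 0.3 to 0.5 kg: 32 mm (its x) by 110 mm (its y) by 50 mm high (its z). Origin at the centre of its base; z points out of the polished top face with its three dark screw holes. At the start it lies in the nest's pocket, top flush with the rim, axes along the nest's, with about 1.5 mm of play each side, and cannot be gripped.
- nest: Wooden block with a pocket, fixed on the jig, tilted 35 degrees. Origin: centre of the pocket's floor, 90 mm above the table; z points out of the pocket (ejection axis, 35 degrees from vertical, leaning to the robot), y level along the pocket, x up the slope. Pocket 35 (x) by 113 (y) by 50 mm deep; outside 63 by 141 mm; flat rim at z = 50 mm. A 27 mm ejector hole pierces the floor's middle.
- rocker (a joint): Angle of the steel rocker, rad: about 0 at the start, 0.345 at its stop. Axis parallel to the nest's x, at nest y -98, z 11 mm. Its pin stands under the nest's ejector hole, its pad 90 mm beyond the axis on the other side. Pressing the pad down makes the pin push the block up along the nest's z, about 30 mm at the stop. Stiff (10 to 15 N on the pad); stays where it is left.
- rocker_pad (a point): Centre of the top of the black rubber pad, 42 mm across, on the rocker's free arm beside the nest (188 mm from the nest's origin along its -y). It moves 31 mm along the nest's -z from rocker 0 to its stop.
- tray: Shallow wooden tray, fixed: outside 170 mm (its x) by 95 mm (its y) by 18 mm high, walls 7 mm, inside 156 by 81 mm; its inner floor (grey cloth, look only) is 7 mm above its origin, which is the centre of its underside on the table. It stands to the left or the right of the jig.
- tape_roll: Bystander: roll of paper tape lying flat, 110 mm across, 30 mm high, hole 78 mm; origin at the centre of its underside. It stands on the side of the jig where the tray is not.
- polish_bottle: Bystander: grey bottle with white cap, 64 mm across, 190 mm high; origin at the centre of its underside.
- offcut: Bystander: wood offcut 50 by 120 by 30 mm high, lying between the robot and the jig; origin at the centre of its underside.
Mind the look-alikes: they are no part of the job. Of the things like the block, leave any that is turquoise; of the rest the smaller one is meant.

How it is judged:
By the outcome, as a careful person would: the job done as asked, in the order asked, and still so for the second after the job is handed in, with the robot touching nothing.
It also fails if it takes over 51 s, if anything falls off the work surface, if the arm or the gripper's body presses on something with over 40 N, if the wrist force passes 120 N, or if a joint passes its speed limit or range.

## Working session

There is one attempt and no reset: what is moved stays moved. The work goes in short steps, Python scripts to look and compute and a tool call to move; the robot and the scene stay as the last step left them, time stands still between calls to the robot, and variables do not carry over. Pictures are saved under pics/ and viewed, and the job is handed in when it is done.

Besides the shell and the picture viewer there is one more tool, called after "Call:" as name(argument=value, ...) on one line, values as JSON. arm_command: Moves the arm, as the interface text tells. Shifts and turns lie within -1 to 1; 1 stands for 25 mm of shift or 45 degrees of turn. Its arguments: {"type":"object","properties":{"targets":{"type":"array","items":{"type":"number","minimum":-1,"maximum":1}},"newtons":{"type":"number"}},"required":["targets"]}

```bash
ls; mkdir -p pics; python3 - <<'E'
from bench import *
import cv2
for n in("side","top"):
    cv2.imwrite(f"pics/{n}0.png",camera(n)[:,:,::-1]); c=calibration(n); print(n,c)
print(read_state())
E
```

```text
pics
side {'camera_matrix': array([[498.18316752,   0.        , 288.88120551],
       [  0.        , 498.18316752, 203.46679545],
       [  0.        ,   0.        ,   1.        ]]), 'R': array([[-0.72146158, -0.69224323, -0.01710283],
       [-0.53037221,  0.56830053, -0.62907855],
       [ 0.44519491, -0.44478514, -0.77715357]]), 't': array([0.38310891, 0.37240957, 1.09670249])}
top {'camera_matrix': array([[505.31209329,   0.        , 271.98419311],
       [  0.        , 505.31209329, 214.15701724],
       [  0.        ,   0.        ,   1.        ]]), 'R': array([[ 0.01485733, -0.99976151,  0.01600595],
       [-0.98359935, -0.01749118, -0.17951705],
       [ 0.1797542 , -0.0130763 , -0.98362464]]), 't': array([-0.02567188,  0.57939945,  1.13722308])}
{'time': 0.1, 'joint_positions': array([ 1.18841176,  0.33278507, -0.064731  ,  1.46083071,  0.02156266,
        1.34988442, -0.08846013]), 'joint_vel': array([-0.00165905, -0.00246603, -0.00112279, -0.00143208, -0.00063228,
       -0.00115423,  0.00057078]), 'joint_torque': array([ 1.91806714e-03, -6.24543357e+01,  2.47394125e-02, -3.90720606e+01,
       -6.15151925e-02,  3.66577122e-02,  3.28258227e-05]), 'ee_pos': array([ 0.21996564, -0.58468799,  0.24386099]), 'eef_rot': array([-0.69561165, -0.12696774,  0.69577037, -0.12612378]), 'ft_force': array([-0.38127073, -0.37958008, -0.37207665]), 'torque': array([-0.08288289,  0.06223148,  0.03773669]), 'width': 0.08703866111761376}
```

View pics/side0.png

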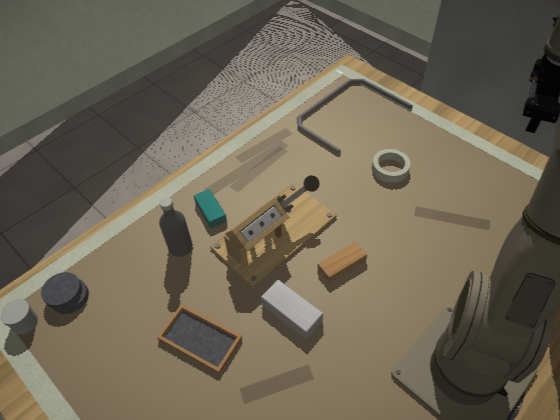

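View pics/top0.png

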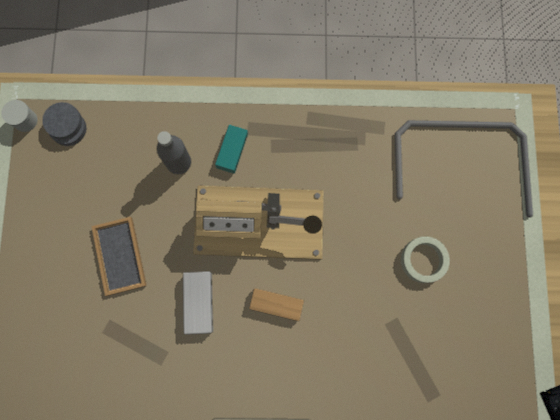

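The side view shows the nest near (265,225) and the pad at (311,184). In the top view the nest is at (228,225), the pad at (312,224) and the tray at (119,256). The tape is at the right, and the larger grey look-alike is at (198,302). I'll zoom in next.

```bash
python3 - <<'E'
import cv2
a=cv2.imread("pics/top0.png"); b=cv2.imread("pics/side0.png")
cv2.imwrite("pics/t1.png",cv2.resize(a[175:275,185:335],None,fx=5.3,fy=5.3,interpolation=cv2.INTER_CUBIC))
cv2.imwrite("pics/s1.png",cv2.resize(b[165:290,200:350],None,fx=4.8,fy=4.8,interpolation=cv2.INTER_CUBIC))
cv2.imwrite("pics/t2.png",cv2.resize(a[205:345,80:220],None,fx=4.2,fy=4.2,interpolation=cv2.INTER_CUBIC))
E
```

```text
(no output)
```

View pics/t1.png

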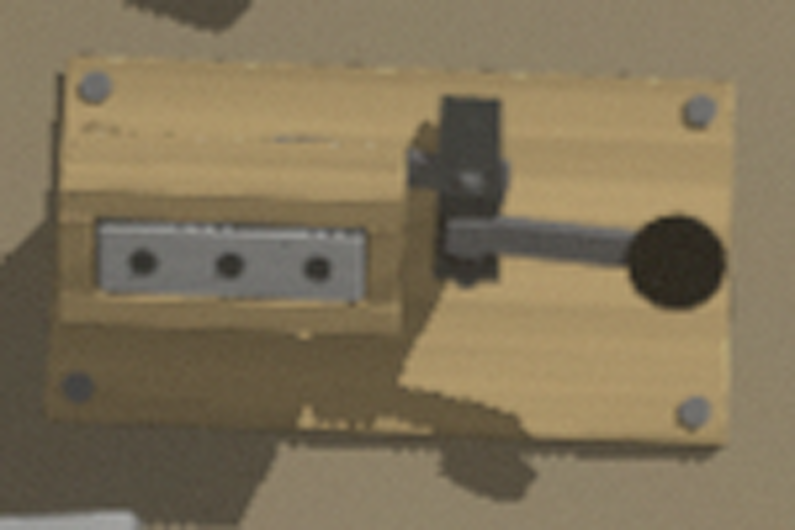

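View pics/s1.png

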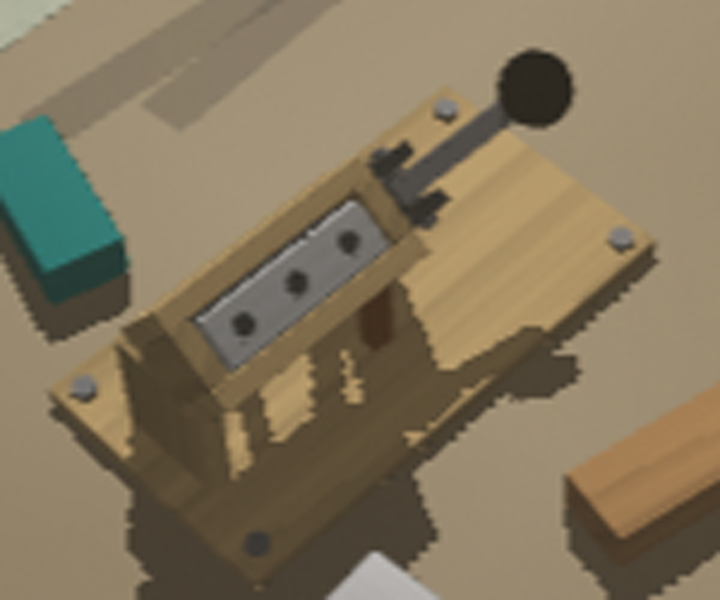

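View pics/t2.png

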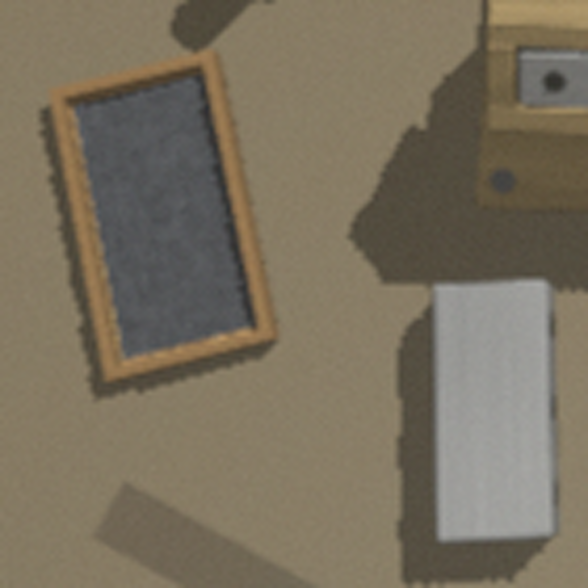

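```bash
cat > h.py <<'E'
from bench import *
import numpy as np, cv2
from scipy.optimize import least_squares
from scipy.spatial.transform import Rotation as Ro
C={n:calibration(n) for n in("side","top")}
def proj(n,X):
    c=C[n]; p=(np.atleast_2d(X)@c["R"].T+c["t"])@c["camera_matrix"].T
    return p[:,:2]/p[:,2:]
def ray(n,uv,z):
    c=C[n]; d=c["R"].T@np.linalg.solve(c["camera_matrix"],np.r_[uv,1]); o=-c["R"].T@c["t"]
    return o+d*(z-o[2])/d[2]
def tri(uvs):
    f=lambda X:np.concatenate([proj(n,X)[0]-uv for n,uv in uvs.items()])
    r=least_squares(f,[.6,0,.1]); return r.x,r.fun
def crop(p,s,ox,oy): return (np.array(p)+.5)/s-.5+[ox,oy]
E
python3 - <<'E'
from h import *
T=lambda p:crop(p,5.3,185,175); S=lambda p:crop(p,4.8,200,165)
N=np.array
# block top corners (nest coords): TL=( +x,+y)
pts=N([[16,55],[16,-55],[-16,-55],[-16,55],[0,0]])/1000
pts=np.c_[pts,np.full(5,.05)]
t=T([[97,222],[366,232],[362,302],[98,293],[230,266]])
s=S([[195,322],[357,200],[390,243],[234,370],[296,282]])
def Rn(y): return (Ro.from_euler('z',y)*Ro.from_euler('y',-35,degrees=True)).as_matrix()
def f(q,full=0):
    X=pts@Rn(q[3]).T+q[:3]
    return np.concatenate([(proj("top",X)-t).ravel(),(proj("side",X)-s).ravel()])
r=least_squares(f,[.6,0.1,.09,0],loss='soft_l1'); print(r.x,f(r.x).reshape(2,-1,2).round(1))
g=lambda q:f([q[0],q[1],.09,q[2]])
r2=least_squares(g,[.6,.1,0],loss='soft_l1');print(r2.x,abs(r2.fun).max())
P,e=tri({"top":T([676,262]),"side":S([536,88])});print("pad",P,e)
q=r2.x;o=N([q[0],q[1],.09]);print("pad in nest",(P-o)@Rn(q[2]))
for nm,uv in zip(("h1","h2","h3"),zip([[143,263],[230,266],[318,268]],[[244,324],[296,282],[349,241]])):
    X,_=tri({"top":T(uv[0]),"side":S(uv[1])}); print(nm,X,(X-o)@Rn(q[2]))
c=N([ray("top",u,.018) for u in crop([[52,97],[213,50],[275,337],[107,380]],4.2,80,205)])
print(c.round(4),[np.linalg.norm(c[i]-c[(i+1)%4]).round(4) for i in range(4)],c.mean(0))
l=(c[0]+c[1]-c[2]-c[3]);print("tray long yaw deg",np.degrees(np.arctan2(l[1],l[0])))
b=N([ray("top",u,.05) for u in crop([[433,285],[551,280],[553,535],[440,541]],4.2,80,205)]);print("big",b.round(3))
print("tray side view check",proj("side",c).round(0))
print("tcp",Ro.from_quat(read_state()["eef_rot"]).as_matrix().round(3))
E
```

```text
[ 0.57045955  0.08013046  0.09045769 -0.01934862] [[[-0.3 -0. ]
  [-0.4 -0.1]
  [ 0.1 -0.1]
  [-0.2 -0.2]
  [-0.  -0.8]]

 [[ 0.2 -0.2]
  [ 0.  -0.9]
  [ 0.9  0.6]
  [ 0.2  0.6]
  [ 0.3  0.1]]]
[ 0.57058384  0.08008184 -0.01954971] 0.8530534507315224
pad [ 0.54690843 -0.1042238   0.12127214] [-0.1008234  -0.14435141  0.2045618   0.02993011]
pad in nest [ 0.00149823 -0.18473324  0.03712717]
h1 [0.54105785 0.11673838 0.1329617 ] [-0.00012682  0.03607235  0.05253536]
h2 [0.54054795 0.08103848 0.13310918] [0.00011183 0.0003693  0.05254829]
h3 [0.54007788 0.04460661 0.1327995 ] [ 0.00013261 -0.0360648   0.05215569]
[[0.5453 0.4146 0.018 ]
 [0.5742 0.3248 0.018 ]
 [0.4116 0.2796 0.018 ]
 [0.3863 0.3715 0.018 ]] [np.float64(0.0943), np.float64(0.1688), np.float64(0.0953), np.float64(0.1647)] [0.47935808 0.34761214 0.018     ]
tray long yaw deg 15.343622496979515
big [[0.44  0.187 0.05 ]
 [0.444 0.123 0.05 ]
 [0.307 0.117 0.05 ]
 [0.303 0.177 0.05 ]]
tray side view check [[159. 338.]
 [182. 304.]
 [242. 335.]
 [219. 371.]]
tcp [[-0.     0.352 -0.936]
 [ 0.001 -0.936 -0.352]
 [-1.    -0.001  0.   ]]
```

```bash
cat >> h.py <<'E'
NO=np.array([.5706,.0801,.09]); NR=(Ro.from_euler('z',-0.0195)*Ro.from_euler('y',-35,degrees=True)).as_matrix()
GR=np.c_[-NR[:,2],NR[:,0],-NR[:,1]]
def nest(p): return NO+NR@(np.array(p)/1000)
def cur():
    s=read_state(); return np.array(s["ee_pos"]),Ro.from_quat(s["eef_rot"]).as_matrix(),s
def rows(P,R,p,r,n,fing):
    # interpolate p,r -> P,R in n rows
    rv=Ro.from_matrix(r.T@R).as_rotvec(); d=np.array(P)-p; out=[]
    for i in range(n):
        ri=r@Ro.from_rotvec(rv*i/n).as_matrix()
        t=ri.T@(d/n)
        out.append(np.r_[np.degrees(rv/n)/45,t/.025])
    for o in out: print(", ".join("%.2f"%(v+0) for v in o)+f", {fing}")
    print("deg/row",np.degrees(np.linalg.norm(rv))/n,"mm/row",1000*np.linalg.norm(d)/n)
def err(P,R):
    p,r,s=cur(); print("t",s["time"],"tool-frame err (25mm)",(r.T@(np.array(P)-p)/.025).round(2),"rot(45)",(np.degrees(Ro.from_matrix(r.T@R).as_rotvec())/45).round(3),"F",np.round(s["ft_force"],1),"w",s["width"],"nest",(1000*(p-NO)@NR).round(1))
    return p,r
E
python3 - <<'E'
from h import *
P=nest([0,-187,110]); print(P,GR.round(3)); p,r=err(P,GR)
rows(P,GR,p,r,24,0)
E
```

```text
[ 0.50387232 -0.1056342   0.18010672] [[ 0.573  0.819 -0.019]
 [-0.011 -0.016 -1.   ]
 [-0.819  0.574 -0.   ]]
t 0.1 tool-frame err (25mm) [  2.57 -13.93 -17.38] rot(45) [-1.468  0.462  0.684] F [-0.4 -0.4 -0.4] w 0.08703866111761376 nest [-188.3 -671.5  319.7]
-0.06, 0.02, 0.03, 0.11, -0.58, -0.72, 0
-0.06, 0.02, 0.03, 0.11, -0.55, -0.75, 0
-0.06, 0.02, 0.03, 0.11, -0.51, -0.77, 0
-0.06, 0.02, 0.03, 0.11, -0.48, -0.80, 0
-0.06, 0.02, 0.03, 0.11, -0.44, -0.82, 0
-0.06, 0.02, 0.03, 0.11, -0.40, -0.83, 0
-0.06, 0.02, 0.03, 0.11, -0.37, -0.85, 0
-0.06, 0.02, 0.03, 0.12, -0.33, -0.87, 0
-0.06, 0.02, 0.03, 0.13, -0.29, -0.88, 0
-0.06, 0.02, 0.03, 0.13, -0.25, -0.89, 0
-0.06, 0.02, 0.03, 0.14, -0.21, -0.90, 0
-0.06, 0.02, 0.03, 0.15, -0.17, -0.91, 0
-0.06, 0.02, 0.03, 0.16, -0.13, -0.91, 0
-0.06, 0.02, 0.03, 0.17, -0.09, -0.91, 0
-0.06, 0.02, 0.03, 0.19, -0.05, -0.91, 0
-0.06, 0.02, 0.03, 0.20, -0.01, -0.91, 0
-0.06, 0.02, 0.03, 0.21, 0.03, -0.91, 0
-0.06, 0.02, 0.03, 0.23, 0.07, -0.90, 0
-0.06, 0.02, 0.03, 0.24, 0.11, -0.90, 0
-0.06, 0.02, 0.03, 0.26, 0.14, -0.89, 0
-0.06, 0.02, 0.03, 0.28, 0.18, -0.87, 0
-0.06, 0.02, 0.03, 0.29, 0.22, -0.86, 0
-0.06, 0.02, 0.03, 0.31, 0.25, -0.84, 0
-0.06, 0.02, 0.03, 0.33, 0.28, -0.83, 0
deg/row 3.1567762232898424 mm/row 23.354162458385815
```

Call:
arm_command(targets=[-0.06, 0.02, 0.03, 0, -0.58, -0.72, 0, -0.06, 0.02, 0.03, 0, -0.55, -0.75, 0, -0.06, 0.02, 0.03, 0, -0.5, -0.77, 0, -0.06, 0.02, 0.03, 0, -0.48, -0.8, 0, -0.06, 0.02, 0.03, 0, -0.44, -0.82, 0, -0.06, 0.02, 0.03, 0, -0.4, -0.83, 0])

```text
time: 0.6
ee_pos: [0.289, -0.4627, 0.2392]
eef_rot: [0.71, 0.182, -0.626, 0.266]
ft_force: [0.3, 0.1, 0.7]
width: 0.0551
```

```bash
python3 - <<'E'
from h import *
P=nest([0,-187,110]); p,r=err(P,GR);print(p,read_state()["joint_positions"].round(2))
rows(P,GR,p,r,20,0)
E
```

```text
t 0.6 tool-frame err (25mm) [  2.53  -6.58 -15.29] rot(45) [-1.102  0.347  0.503] F [0.3 0.1 0.7] w 0.05505995184581568 nest [-136.4 -548.2  277.6]
[ 0.28903402 -0.46273823  0.23919031] [ 1.15  0.07 -0.18  1.79 -0.08  1.13  0.08]
-0.06, 0.02, 0.03, 0.13, -0.33, -0.76, 0
-0.06, 0.02, 0.03, 0.13, -0.30, -0.78, 0
-0.06, 0.02, 0.03, 0.14, -0.27, -0.79, 0
-0.06, 0.02, 0.03, 0.14, -0.24, -0.80, 0
-0.06, 0.02, 0.03, 0.15, -0.20, -0.80, 0
-0.06, 0.02, 0.03, 0.16, -0.17, -0.81, 0
-0.06, 0.02, 0.03, 0.16, -0.14, -0.81, 0
-0.06, 0.02, 0.03, 0.17, -0.11, -0.82, 0
-0.06, 0.02, 0.03, 0.18, -0.08, -0.82, 0
-0.06, 0.02, 0.03, 0.19, -0.04, -0.82, 0
-0.06, 0.02, 0.03, 0.20, -0.01, -0.82, 0
-0.06, 0.02, 0.03, 0.21, 0.02, -0.81, 0
-0.06, 0.02, 0.03, 0.22, 0.05, -0.81, 0
-0.06, 0.02, 0.03, 0.24, 0.08, -0.80, 0
-0.06, 0.02, 0.03, 0.25, 0.11, -0.80, 0
-0.06, 0.02, 0.03, 0.26, 0.14, -0.79, 0
-0.06, 0.02, 0.03, 0.28, 0.17, -0.78, 0
-0.06, 0.02, 0.03, 0.29, 0.19, -0.77, 0
-0.06, 0.02, 0.03, 0.31, 0.22, -0.75, 0
-0.06, 0.02, 0.03, 0.32, 0.25, -0.74, 0
deg/row 2.8340076410062336 mm/row 21.045762687730544
```

Call:
arm_command(targets=[-0.06, 0.02, 0.03, 0.05, -0.33, -0.76, 0, -0.06, 0.02, 0.03, 0.05, -0.3, -0.78, 0, -0.06, 0.02, 0.03, 0.05, -0.27, -0.79, 0, -0.06, 0.02, 0.03, 0.05, -0.24, -0.8, 0, -0.06, 0.02, 0.03, 0.05, -0.2, -0.8, 0, -0.06, 0.02, 0.03, 0.05, -0.17, -0.81, 0, -0.06, 0.02, 0.03, 0.1, -0.14, -0.81, 0, -0.06, 0.02, 0.03, 0.1, -0.11, -0.82, 0, -0.06, 0.02, 0.03, 0.1, -0.08, -0.82, 0, -0.06, 0.02, 0.03, 0.1, -0.04, -0.82, 0, -0.06, 0.02, 0.03, 0.1, 0, -0.82, 0, -0.06, 0.02, 0.03, 0.1, 0.02, -0.81, 0])

```text
time: 1.6
ee_pos: [0.4064, -0.2277, 0.2251]
eef_rot: [0.676, 0.278, -0.43, 0.53]
ft_force: [-0.4, 0.1, -0.4]
width: 0.0002
```

```bash
python3 - <<'E'
from h import *
P=nest([0,-187,110]); p,r=err(P,GR);print(p,read_state()["joint_positions"].round(2))
rows(P,GR,p,r,12,0)
E
```

```text
t 1.6 tool-frame err (25mm) [ 3.05  0.99 -5.66] rot(45) [-0.341  0.108  0.129] F [-0.4  0.1 -0.4] w 0.00020534622104936297 nest [ -52.1 -310.9  201.4]
[ 0.40635237 -0.22770587  0.22509348] [ 0.93 -0.31 -0.32  2.23 -0.43  0.78  0.53]
-0.03, 0.01, 0.01, 0.25, 0.08, -0.47, 0
-0.03, 0.01, 0.01, 0.26, 0.09, -0.47, 0
-0.03, 0.01, 0.01, 0.26, 0.10, -0.46, 0
-0.03, 0.01, 0.01, 0.27, 0.11, -0.46, 0
-0.03, 0.01, 0.01, 0.27, 0.12, -0.46, 0
-0.03, 0.01, 0.01, 0.27, 0.12, -0.45, 0
-0.03, 0.01, 0.01, 0.28, 0.13, -0.45, 0
-0.03, 0.01, 0.01, 0.28, 0.14, -0.44, 0
-0.03, 0.01, 0.01, 0.29, 0.15, -0.44, 0
-0.03, 0.01, 0.01, 0.29, 0.15, -0.43, 0
-0.03, 0.01, 0.01, 0.30, 0.16, -0.42, 0
-0.03, 0.01, 0.01, 0.30, 0.17, -0.42, 0
deg/row 1.426144154277873 mm/row 13.54914883648315
```

Call:
arm_command(targets=[-0.03, 0.01, 0.01, 0.25, 0.08, -0.47, 0, -0.03, 0.01, 0.01, 0.26, 0.09, -0.47, 0, -0.03, 0.01, 0.01, 0.26, 0.1, -0.46, 0, -0.03, 0.01, 0.01, 0.27, 0.11, -0.46, 0, -0.03, 0.01, 0.01, 0.27, 0.12, -0.46, 0, -0.03, 0.01, 0.01, 0.27, 0.12, -0.45, 0, -0.03, 0.01, 0.01, 0.28, 0.13, -0.45, 0, -0.03, 0.01, 0.01, 0.28, 0.14, -0.44, 0, -0.03, 0.01, 0.01, 0.29, 0.15, -0.44, 0, -0.03, 0.01, 0.01, 0.29, 0.15, -0.43, 0, -0.03, 0.01, 0.01, 0.3, 0.16, -0.42, 0, -0.03, 0.01, 0.01, 0.3, 0.17, -0.42, 0])

```text
time: 2.6
ee_pos: [0.5097, -0.0943, 0.1739]
eef_rot: [0.624, 0.333, -0.322, 0.63]
ft_force: [0.5, -0.2, -0.0]
width: 0.0003
```

```bash
python3 - <<'E'
from h import *
P=nest([0,-187,75]); p,r=err(P,GR);print(p,read_state()["joint_positions"].round(2))
rows(P,GR,p,r,6,0)
a=camera("top");b=camera("side")
cv2.imwrite("pics/t3.png",np.hstack([cv2.resize(x,None,fx=3,fy=3,interpolation=cv2.INTER_CUBIC) for x in(a[150:290,210:340,::-1],b[110:250,230:360,::-1])]))
E
```

```text
t 2.6 tool-frame err (25mm) [ 1.06 -0.05  0.48] rot(45) [ 0.038 -0.026  0.004] F [ 0.5 -0.2 -0. ] w 0.0003387308225595364 nest [   1.  -175.6  101.7]
[ 0.50970734 -0.09433999  0.17390829] [ 0.74 -0.18 -0.53  2.28 -0.49  0.46  0.59]
0.01, -0.00, 0.00, 0.18, -0.01, 0.08, 0
0.01, -0.00, 0.00, 0.18, -0.01, 0.08, 0
0.01, -0.00, 0.00, 0.18, -0.01, 0.08, 0
0.01, -0.00, 0.00, 0.18, -0.01, 0.08, 0
0.01, -0.00, 0.00, 0.18, -0.01, 0.08, 0
0.01, -0.00, 0.00, 0.18, -0.01, 0.08, 0
deg/row 0.34734618700886233 mm/row 4.842557907855238
```

View pics/t3.png

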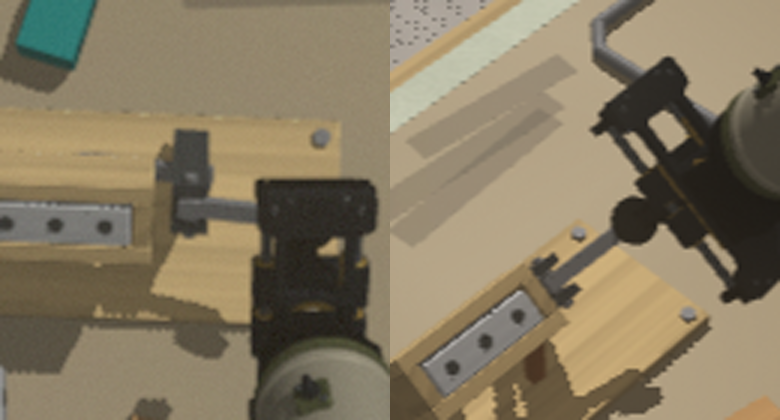

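The fingers now hang just above the pad, which shows at about (635,220) in the right half. I'll correct the position and close in.

Call:
arm_command(targets=[0.01, -0.01, 0, 0.2, -0.01, 0.1, 0, 0.01, -0.01, 0, 0.2, -0.01, 0.1, 0, 0.01, -0.01, 0, 0.2, -0.01, 0.1, 0, 0.01, 0, 0, 0.2, -0.01, 0.1, 0, 0, 0, 0, 0.2, -0.01, 0.1, 0, 0, 0, 0, 0.2, 0, 0, 0])

```text
time: 3.2
ee_pos: [0.527, -0.1096, 0.1464]
eef_rot: [0.632, 0.318, -0.337, 0.621]
ft_force: [-0.1, -0.1, 0.2]
width: 0.0003
```

```bash
python3 - <<'E'
from h import *
P=nest([0,-187,60]); p,r=err(P,GR);print(p,read_state()["joint_positions"].round(2))
E
```

```text
t 3.2 tool-frame err (25mm) [ 0.36  0.01 -0.14] rot(45) [-0.011  0.007  0.005] F [-0.1 -0.1  0.2] w 0.0003126299592979791 nest [  -0.3 -190.5   69. ]
[ 0.52703607 -0.10958928  0.14638284] [ 0.78 -0.08 -0.58  2.27 -0.39  0.36  0.48]
```

Call:
arm_command(targets=[-0.01, 0.01, 0, 0.12, 0, -0.1, 0, 0, 0, 0, 0.12, 0, -0.04, 0, 0, 0, 0, 0.12, 0, 0, 0, 0, 0, 0, 0.12, 0, 0, 0, 0, 0, 0, 0.12, 0, 0, 0, 0, 0, 0, 0.12, 0, 0, 0, 0, 0, 0, 0.12, 0, 0, 0, 0, 0, 0, 0.12, 0, 0, 0])

```text
time: 3.87
ee_pos: [0.5412, -0.1109, 0.1257]
eef_rot: [0.631, 0.32, -0.335, 0.622]
ft_force: [-10.2, -0.9, 9.4]
width: 0.0004
```

```bash
python3 - <<'E'
from h import *
P=nest([0,-187,26]); p,r=err(P,GR)
E
```

```text
t 3.8667 tool-frame err (25mm) [ 0.72  0.02 -0.18] rot(45) [-0.006  0.003  0.005] F [-10.2  -0.9   9.4] w 0.0003569429082856971 nest [  -0.6 -191.5   43.9]
```

Call:
arm_command(targets=[0, 0, 0, 0.12, 0, -0.03, 0, 0, 0, 0, 0.12, 0, -0.03, 0, 0, 0, 0, 0.12, 0, -0.03, 0, 0, 0, 0, 0.12, 0, -0.03, 0, 0, 0, 0, 0.12, 0, -0.03, 0])

```text
time: 4.28
ee_pos: [0.5493, -0.1116, 0.1141]
eef_rot: [0.631, 0.318, -0.338, 0.622]
ft_force: [-58.9, 4.6, 66.4]
width: 0.0004
```

```bash
python3 - <<'E'
from h import *
P=nest([0,-187,26]); p,r=err(P,GR)
b=camera("side")
cv2.imwrite("pics/s4.png",cv2.resize(b[110:290,200:360,::-1],None,fx=3.3,fy=3.3,interpolation=cv2.INTER_CUBIC))
E
```

```text
t 4.2833 tool-frame err (25mm) [ 0.15  0.02 -0.2 ] rot(45) [-0.01   0.011  0.004] F [-58.9   4.6  66.4] w 0.0004137790423377907 nest [  -0.6 -192.1   29.8]
```

View pics/s4.png

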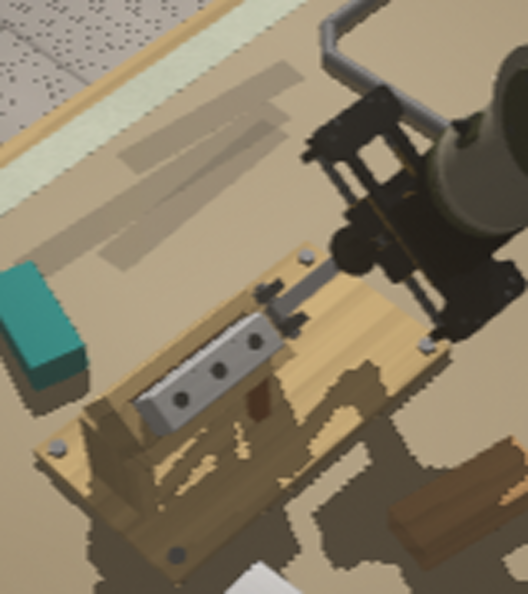

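The force rose to about 89 N at TCP z = 30 mm, so the rocker is on its stop, and the block stands raised. Next I back off.

Call:
arm_command(targets=[0, 0, 0, -0.2, 0, 0, 0, 0, 0, 0, -0.4, 0, 0, 0, 0, 0, 0, -0.6, 0, 0, 0.2, 0, 0, 0, -0.6, 0, 0, 0.4, 0, 0, 0, -0.6, 0, 0, 0.6, 0, 0, 0, -0.6, 0, 0, 0.75, 0, 0, 0, -0.5, 0, 0, 0.75, 0, 0, 0, -0.2, 0, 0, 0.75])

```text
time: 5.0
ee_pos: [0.4949, -0.1078, 0.1924]
eef_rot: [0.63, 0.319, -0.337, 0.622]
ft_force: [-0.0, -0.3, -0.4]
width: 0.0326
```

```bash
python3 - <<'E'
from h import *
P=nest([0,0,118]); p,r=err(P,GR);print(read_state()["joint_positions"].round(2))
rows(P,GR,p,r,12,.75)
a=camera("top");b=camera("side")
cv2.imwrite("pics/t5.png",cv2.resize(a[175:275,185:335,::-1],None,fx=5.3,fy=5.3,interpolation=cv2.INTER_CUBIC))
cv2.imwrite("pics/s5.png",cv2.resize(b[165:290,200:350,::-1],None,fx=4.8,fy=4.8,interpolation=cv2.INTER_CUBIC))
E
```

```text
t 5.0 tool-frame err (25mm) [ 0.25 -0.03 -7.57] rot(45) [-0.007  0.007  0.006] F [-0.  -0.3 -0.4] w 0.032556028277115984 nest [  -0.3 -189.3  125.2]
[ 0.77 -0.25 -0.52  2.29 -0.49  0.52  0.56]
-0.00, 0.00, 0.00, 0.02, -0.00, -0.63, 0.75
-0.00, 0.00, 0.00, 0.02, -0.00, -0.63, 0.75
-0.00, 0.00, 0.00, 0.02, -0.00, -0.63, 0.75
-0.00, 0.00, 0.00, 0.02, -0.00, -0.63, 0.75
-0.00, 0.00, 0.00, 0.02, -0.00, -0.63, 0.75
-0.00, 0.00, 0.00, 0.02, -0.00, -0.63, 0.75
-0.00, 0.00, 0.00, 0.02, -0.00, -0.63, 0.75
-0.00, 0.00, 0.00, 0.02, -0.00, -0.63, 0.75
-0.00, 0.00, 0.00, 0.02, -0.00, -0.63, 0.75
-0.00, 0.00, 0.00, 0.02, 0.00, -0.63, 0.75
-0.00, 0.00, 0.00, 0.02, 0.00, -0.63, 0.75
-0.00, 0.00, 0.00, 0.02, 0.00, -0.63, 0.75
deg/row 0.04314445829013211 mm/row 15.786442967223538
```

View pics/t5.png

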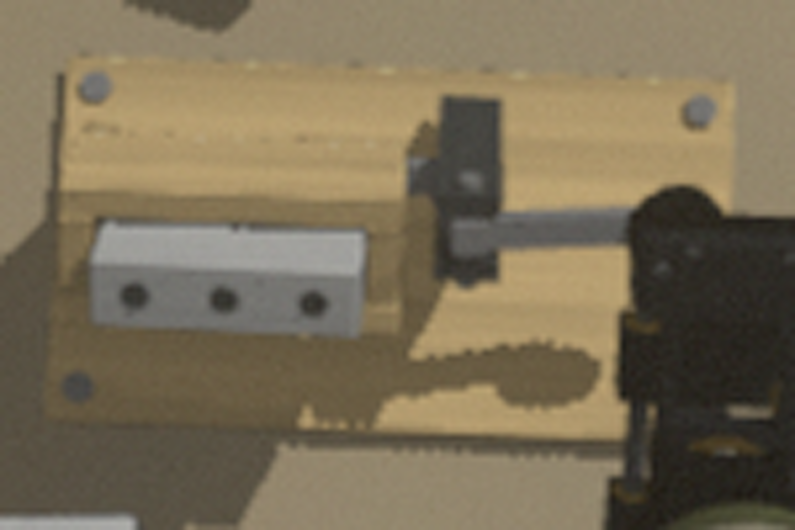

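View pics/s5.png

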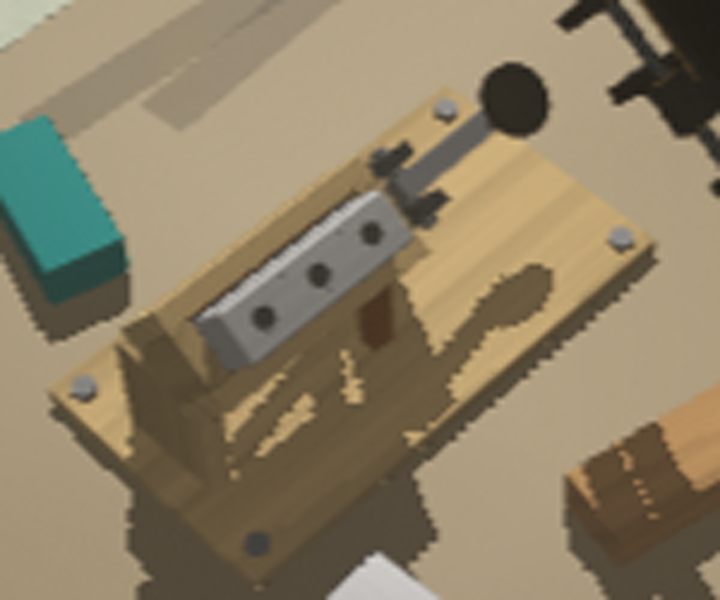

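The block is up, with its holes at top-crop (223,300) and side-crop (318,275), and the pad has stayed down. I'll triangulate the holes.

```bash
python3 - <<'E'
from h import *
T=lambda p:crop(p,5.3,185,175); S=lambda p:crop(p,4.8,200,165)
for uv in zip([[134,296],[223,300],[313,304]],[[263,317],[318,275],[372,234]]):
    X,e=tri({"top":T(uv[0]),"side":S(uv[1])}); print(X,1000*(X-NO)@NR,e)
E
```

```text
[0.52404935 0.11751747 0.15567398] [-1.05341191 36.50267212 80.91072783] [-0.25395416 -0.3572213   0.46833335  0.09224921]
[0.52288227 0.08161823 0.15569251] [-1.42522155  0.5875048  81.1936925 ] [-0.20111277 -0.28386438  0.37735193  0.07058112]
[0.5217942  0.04533128 0.15534   ] [ -1.93894819 -35.71376733  81.1230757 ] [-0.15474753 -0.21917635  0.29539237  0.05231402]
```

Call:
arm_command(targets=[0, 0, 0, 0, 0, -0.65, 0.75, 0, 0, 0, 0, 0, -0.65, 0.75, 0, 0, 0, 0, 0, -0.65, 0.75, 0, 0, 0, 0, 0, -0.65, 0.75, 0, 0, 0, 0, 0, -0.65, 0.75, 0, 0, 0, 0, 0, -0.65, 0.75, 0, 0, 0, 0, 0, -0.65, 0.75, 0, 0, 0, 0, 0, -0.65, 0.75, 0, 0, 0, 0, 0, -0.65, 0.75, 0, 0, 0, 0, 0, -0.65, 0.75, 0, 0, 0, 0, 0, -0.65, 0.75, 0, 0, 0, 0, 0, -0.4, 0.75])

```text
time: 6.1
ee_pos: [0.5019, 0.0914, 0.1834]
eef_rot: [0.632, 0.324, -0.336, 0.619]
ft_force: [0.4, -0.8, 1.0]
width: 0.0653
```

```bash
python3 - <<'E'
from h import *
P=nest([0,0,100]); p,r=err(P,GR);print(read_state()["joint_positions"].round(2))
E
```

```text
t 6.1 tool-frame err (25mm) [0.64 0.13 0.4 ] rot(45) [-0.012 -0.005  0.014] F [ 0.4 -0.8  1. ] w 0.06530530375600103 nest [ -2.9  10.  116.1]
[ 0.87 -0.38 -1.09  2.26 -0.35  0.49 -0.05]
```

Call:
arm_command(targets=[-0.01, 0, 0.01, 0, 0.03, 0.2, 0.75, 0, 0, 0, 0, 0.03, 0.2, 0.75, 0, 0, 0, 0.2, 0, 0, 0.75, 0, 0, 0, 0.2, 0, 0, 0.75, 0, 0, 0, 0.2, 0, 0, 0.75, 0, 0, 0, 0.2, 0, 0, 0.75])

```text
time: 6.6
ee_pos: [0.5156, 0.0821, 0.1654]
eef_rot: [0.631, 0.324, -0.331, 0.622]
ft_force: [-0.2, -0.3, 0.2]
width: 0.065
```

```bash
python3 - <<'E'
from h import *
P=nest([-1.5,0,77]); p,r=err(P,GR);print(read_state()["joint_positions"].round(2))
E
```

```text
t 6.6 tool-frame err (25mm) [0.65 0.01 0.04] rot(45) [ 0.    -0.011  0.004] F [-0.2 -0.3  0.2] w 0.06504352981307772 nest [-1.8  1.  93.3]
[ 0.96 -0.3  -1.18  2.27 -0.3   0.41 -0.06]
```

Call:
arm_command(targets=[0, -0.01, 0, 0.15, 0, 0.03, 0.75, 0, 0, 0, 0.15, 0, 0, 0.75, 0, 0, 0, 0.15, 0, 0, 0.75, 0, 0, 0, 0.15, 0, 0, 0.75, 0, 0, 0, 0, 0, 0, 0.75])

```text
time: 7.02
ee_pos: [0.5251, 0.0789, 0.1497]
eef_rot: [0.632, 0.322, -0.334, 0.62]
ft_force: [-0.7, 0.4, -1.3]
width: 0.0652
```

```bash
python3 - <<'E'
from h import *
P=nest([-1.5,0,77]); p,r=err(P,GR);print(read_state()["joint_positions"].round(2))
b=camera("side");a=camera("top")
cv2.imwrite("pics/s6.png",np.hstack([cv2.resize(x,None,fx=3,fy=3,interpolation=cv2.INTER_CUBIC) for x in(a[150:290,180:310,::-1],b[140:280,200:330,::-1])]))
E
```

```text
t 7.0167 tool-frame err (25mm) [-0.08  0.06 -0.08] rot(45) [-0.009 -0.005  0.007] F [-0.7  0.4 -1.3] w 0.06524219244565507 nest [-3.1 -2.1 75. ]
[ 1.1  -0.26 -1.31  2.26 -0.24  0.37 -0.11]
```

View pics/s6.png

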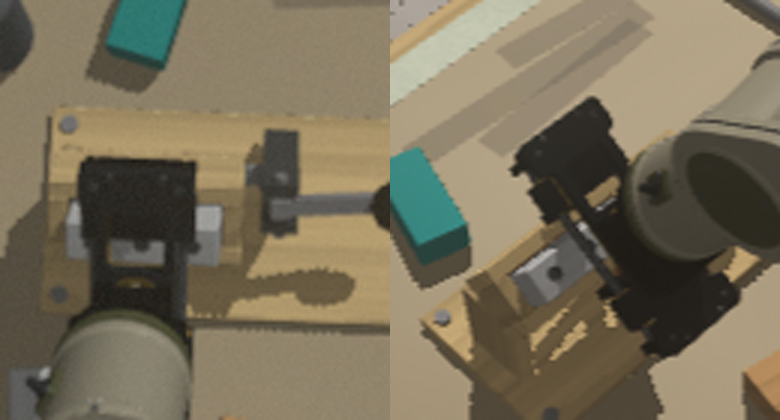

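Call:
arm_command(targets=[0, 0, 0, -0.06, 0.06, -0.05, 0.75, 0, 0, 0, 0, 0, 0, 0.6, 0, 0, 0, 0, 0, 0, 0.5, 0, 0, 0, 0, 0, 0, 0.4, 0, 0, 0, 0, 0, 0, 0.3, 0, 0, 0, 0, 0, 0, 0.2, 0, 0, 0, 0, 0, 0, 0.2, 0, 0, 0, 0, 0, 0, 0.2], newtons=40)

```text
time: 7.78
ee_pos: [0.5252, 0.0803, 0.1526]
eef_rot: [0.632, 0.322, -0.334, 0.621]
ft_force: [-1.6, 0.3, -0.2]
width: 0.0321
```

```bash
python3 - <<'E'
from h import *
P=nest([-1.5,0,77]); p,r=err(P,GR);print(read_state()["joint_positions"].round(2))
E
```

```text
t 7.7833 tool-frame err (25mm) [ 0.01 -0.01 -0.03] rot(45) [-0.008 -0.005  0.006] F [-1.6  0.3 -0.2] w 0.03214055813026272 nest [-1.3 -0.7 77.4]
[ 1.09 -0.26 -1.3   2.26 -0.24  0.37 -0.11]
```

Call:
arm_command(targets=[0, 0, 0, 0, 0, 0, 0, 0, 0, 0, 0, 0, 0, 0, 0, 0, 0, -0.15, 0, 0, 0, 0, 0, 0, -0.15, 0, 0, 0, 0, 0, 0, -0.2, 0, 0, 0, 0, 0, 0, -0.2, 0, 0, 0, 0, 0, 0, -0.2, 0, 0, 0])

```text
time: 8.37
ee_pos: [0.5117, 0.08, 0.1708]
eef_rot: [0.632, 0.322, -0.334, 0.62]
ft_force: [0.5, 0.6, -3.5]
width: 0.0321
```

```bash
python3 - <<'E'
from h import *
P=nest([-1.5,0,120]); p,r=err(P,GR);print(read_state()["joint_positions"].round(2))
E
```

```text
t 8.3667 tool-frame err (25mm) [-0.8   0.01 -0.05] rot(45) [-0.009 -0.005  0.007] F [ 0.5  0.6 -3.5] w 0.03210650734233684 nest [-1.9 -1.3 99.9]
[ 0.93 -0.32 -1.14  2.27 -0.31  0.43 -0.05]
```

Call:
arm_command(targets=[0, 0, 0, -0.25, 0, 0, 0, 0, 0, 0, -0.3, 0, 0, 0, 0, 0, 0, -0.3, 0, 0, 0, 0, 0, 0, -0.3, 0, 0, 0, 0, 0, 0, -0.3, 0, 0, 0, 0, 0, 0, -0.3, 0, 0, 0, 0, 0, 0, -0.3, 0, 0, 0])

```text
time: 8.95
ee_pos: [0.4756, 0.0794, 0.2079]
eef_rot: [0.63, 0.327, -0.339, 0.617]
ft_force: [0.5, 0.2, -4.0]
width: 0.0318
```

```bash
python3 - <<'E'
from h import *
p,r=err(nest([-1.5,0,120]),GR);print(p,read_state()["joint_positions"].round(2))
b=camera("side");a=camera("top")
cv2.imwrite("pics/s7.png",np.hstack([a[100:380,80:360,::-1],b[100:380,120:400,::-1]]))
E
```

```text
t 8.95 tool-frame err (25mm) [ 1.23  0.37 -0.1 ] rot(45) [-0.011 -0.006  0.028] F [ 0.5  0.2 -4. ] w 0.03177626540412958 nest [-10.2  -2.5 151.1]
[0.47559061 0.07944096 0.20789798] [ 0.72 -0.46 -0.9   2.29 -0.4   0.59  0.01]
```

View pics/s7.png

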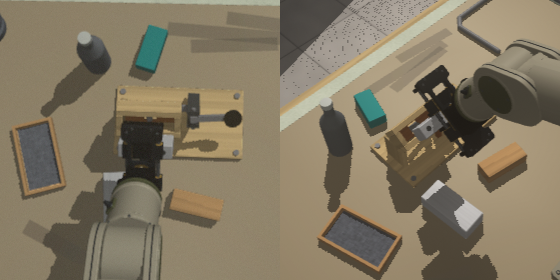

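```bash
cat >> h.py <<'E'
a=np.radians(15.3); TZ=np.array([np.cos(a),np.sin(a),0]); TX=np.array([0,0,-1.]); TR=np.c_[TX,np.cross(TZ,TX),TZ]
TC=np.array([.479,.348,0])
E
python3 - <<'E'
from h import *
p,r,s=cur(); print(TR.round(2))
print("bottle",ray("top",[166,140],.19),ray("top",[180,165],0))
rows(TC+[0,0,.22],TR,p,r,32,0)
E
```

```text
[[ 0.   -0.26  0.96]
 [ 0.    0.96  0.26]
 [-1.    0.    0.  ]]
bottle [0.71103102 0.21352882 0.19      ] [0.71006334 0.21466603 0.        ]
-0.07, 0.02, -0.02, -0.01, 0.00, -0.34, 0
-0.07, 0.02, -0.02, -0.01, 0.02, -0.34, 0
-0.07, 0.02, -0.02, -0.00, 0.04, -0.33, 0
-0.07, 0.02, -0.02, 0.00, 0.06, -0.33, 0
-0.07, 0.02, -0.02, 0.01, 0.08, -0.33, 0
-0.07, 0.02, -0.02, 0.01, 0.10, -0.32, 0
-0.07, 0.02, -0.02, 0.02, 0.11, -0.32, 0
-0.07, 0.02, -0.02, 0.02, 0.13, -0.31, 0
-0.07, 0.02, -0.02, 0.02, 0.15, -0.30, 0
-0.07, 0.02, -0.02, 0.03, 0.17, -0.29, 0
-0.07, 0.02, -0.02, 0.03, 0.18, -0.28, 0
-0.07, 0.02, -0.02, 0.03, 0.20, -0.27, 0
-0.07, 0.02, -0.02, 0.03, 0.21, -0.26, 0
-0.07, 0.02, -0.02, 0.03, 0.23, -0.24, 0
-0.07, 0.02, -0.02, 0.04, 0.24, -0.23, 0
-0.07, 0.02, -0.02, 0.04, 0.26, -0.22, 0
-0.07, 0.02, -0.02, 0.04, 0.27, -0.20, 0
-0.07, 0.02, -0.02, 0.04, 0.28, -0.18, 0
-0.07, 0.02, -0.02, 0.04, 0.29, -0.17, 0
-0.07, 0.02, -0.02, 0.03, 0.30, -0.15, 0
-0.07, 0.02, -0.02, 0.03, 0.31, -0.13, 0
-0.07, 0.02, -0.02, 0.03, 0.31, -0.11, 0
-0.07, 0.02, -0.02, 0.03, 0.32, -0.10, 0
-0.07, 0.02, -0.02, 0.03, 0.33, -0.08, 0
-0.07, 0.02, -0.02, 0.02, 0.33, -0.06, 0
-0.07, 0.02, -0.02, 0.02, 0.33, -0.04, 0
-0.07, 0.02, -0.02, 0.02, 0.33, -0.02, 0
-0.07, 0.02, -0.02, 0.01, 0.34, -0.00, 0
-0.07, 0.02, -0.02, 0.01, 0.34, 0.02, 0
-0.07, 0.02, -0.02, 0.00, 0.33, 0.04, 0
-0.07, 0.02, -0.02, -0.00, 0.33, 0.06, 0
-0.07, 0.02, -0.02, -0.01, 0.33, 0.07, 0
deg/row 3.4512906595408093 mm/row 8.39439056905852
```

First I'll turn the block upright and lift it, which also takes j2 away from its limit. Then I yaw it over to the tray.

Call:
arm_command(targets=[0, 0, -0.08, -0.1, 0.07, 0, 0, 0, 0, -0.08, -0.1, 0.07, 0, 0, 0, 0, -0.08, -0.1, 0.05, 0, 0, 0, 0, -0.08, -0.12, 0.05, 0, 0, 0, 0, -0.08, -0.12, 0.03, 0, 0, 0, 0, -0.08, -0.12, 0.03, 0, 0, 0, 0, -0.08, -0.12, 0.02, -0.1, 0, 0, 0, -0.08, -0.12, 0, -0.2, 0, 0, 0, -0.08, -0.1, 0, -0.3, 0, 0, 0, -0.06, -0.1, 0, -0.3, 0])

```text
time: 9.88
ee_pos: [0.4747, 0.0971, 0.234]
eef_rot: [-0.498, -0.505, 0.518, -0.478]
ft_force: [-0.3, -0.2, -3.4]
width: 0.032
```

```bash
python3 - <<'E'
from h import *
p,r=err(TC+[0,0,.22],TR);print(p,r.round(2),read_state()["joint_positions"].round(2))
rows(TC+[0,0,.22],TR,p,r,24,0)
E
```

```text
t 9.8833 tool-frame err (25mm) [  0.62  -0.13 -10.03] rot(45) [-2.382 -0.062  0.035] F [-0.3 -0.2 -3.4] w 0.03196651517754305 nest [  3.7  15.1 173.1]
[0.47468135 0.09708695 0.23395459] [[-0.05  1.   -0.03]
 [ 0.01 -0.03 -1.  ]
 [-1.   -0.05 -0.01]] [ 0.83  0.24 -1.23  1.75  0.21  1.35 -0.48]
-0.10, -0.00, 0.00, 0.03, -0.01, -0.42, 0
-0.10, -0.00, 0.00, 0.03, 0.03, -0.42, 0
-0.10, -0.00, 0.00, 0.02, 0.06, -0.41, 0
-0.10, -0.00, 0.00, 0.02, 0.09, -0.41, 0
-0.10, -0.00, 0.00, 0.02, 0.12, -0.40, 0
-0.10, -0.00, 0.00, 0.02, 0.15, -0.39, 0
-0.10, -0.00, 0.00, 0.02, 0.18, -0.38, 0
-0.10, -0.00, 0.00, 0.02, 0.21, -0.36, 0
-0.10, -0.00, 0.00, 0.02, 0.24, -0.34, 0
-0.10, -0.00, 0.00, 0.02, 0.27, -0.32, 0
-0.10, -0.00, 0.00, 0.02, 0.29, -0.30, 0
-0.10, -0.00, 0.00, 0.02, 0.31, -0.28, 0
-0.10, -0.00, 0.00, 0.02, 0.33, -0.25, 0
-0.10, -0.00, 0.00, 0.02, 0.35, -0.23, 0
-0.10, -0.00, 0.00, 0.02, 0.37, -0.20, 0
-0.10, -0.00, 0.00, 0.02, 0.38, -0.17, 0
-0.10, -0.00, 0.00, 0.02, 0.39, -0.14, 0
-0.10, -0.00, 0.00, 0.02, 0.40, -0.11, 0
-0.10, -0.00, 0.00, 0.02, 0.41, -0.08, 0
-0.10, -0.00, 0.00, 0.02, 0.42, -0.04, 0
-0.10, -0.00, 0.00, 0.02, 0.42, -0.01, 0
-0.10, -0.00, 0.00, 0.02, 0.42, 0.02, 0
-0.10, -0.00, 0.00, 0.02, 0.41, 0.05, 0
-0.10, -0.00, 0.00, 0.02, 0.41, 0.09, 0
deg/row 4.467719247814185 mm/row 10.472412516594593
```

Call:
arm_command(targets=[-0.1, 0, 0, 0.02, 0, -0.42, 0, -0.1, 0, 0, 0.02, 0.03, -0.42, 0, -0.1, 0, 0, 0.02, 0.06, -0.41, 0, -0.1, 0, 0, 0.02, 0.09, -0.41, 0, -0.1, 0, 0, 0.02, 0.12, -0.4, 0, -0.1, 0, 0, 0.02, 0.15, -0.39, 0, -0.1, 0, 0, 0.02, 0.18, -0.38, 0, -0.1, 0, 0, 0.02, 0.21, -0.36, 0, -0.1, 0, 0, 0.02, 0.24, -0.34, 0, -0.1, 0, 0, 0.02, 0.27, -0.32, 0, -0.1, 0, 0, 0.02, 0.29, -0.3, 0])

```text
time: 10.8
ee_pos: [0.4817, 0.2146, 0.2234]
eef_rot: [0.252, 0.685, -0.243, 0.639]
ft_force: [0.1, 0.1, -4.1]
width: 0.0321
```

```bash
python3 - <<'E'
from h import *
p,r=err(TC+[0,0,.20],TR);print(p,read_state()["joint_positions"].round(2))
rows(TC+[0,0,.20],TR,p,r,12,0)
E
```

```text
t 10.8 tool-frame err (25mm) [ 1.12  3.97 -3.52] rot(45) [-1.251 -0.082 -0.028] F [ 0.1  0.1 -4.1] w 0.03209904837619533 nest [  1.6 132.7 161.7]
[0.48172106 0.21460371 0.22337589] [ 0.59  0.48 -1.35  1.67  0.41  1.39  0.04]
-0.10, -0.01, -0.00, 0.09, 0.33, -0.29, 0
-0.10, -0.01, -0.00, 0.09, 0.35, -0.27, 0
-0.10, -0.01, -0.00, 0.09, 0.37, -0.24, 0
-0.10, -0.01, -0.00, 0.09, 0.39, -0.21, 0
-0.10, -0.01, -0.00, 0.09, 0.41, -0.17, 0
-0.10, -0.01, -0.00, 0.08, 0.42, -0.14, 0
-0.10, -0.01, -0.00, 0.08, 0.43, -0.10, 0
-0.10, -0.01, -0.00, 0.08, 0.44, -0.07, 0
-0.10, -0.01, -0.00, 0.08, 0.44, -0.03, 0
-0.10, -0.01, -0.00, 0.08, 0.44, 0.00, 0
-0.10, -0.01, -0.00, 0.08, 0.44, 0.04, 0
-0.10, -0.01, -0.00, 0.08, 0.44, 0.07, 0
deg/row 4.700586355012509 mm/row 11.288024423921724
```

Call:
arm_command(targets=[-0.1, -0.01, 0, 0.09, 0.33, -0.29, 0, -0.1, -0.01, 0, 0.09, 0.35, -0.27, 0, -0.1, -0.01, 0, 0.09, 0.37, -0.24, 0, -0.1, -0.01, 0, 0.09, 0.39, -0.21, 0, -0.1, -0.01, 0, 0.09, 0.41, -0.17, 0, -0.1, -0.01, 0, 0.09, 0.42, -0.14, 0])

```text
time: 11.3
ee_pos: [0.4834, 0.2828, 0.2073]
eef_rot: [0.088, 0.709, -0.073, 0.696]
ft_force: [-0.2, -0.3, -3.7]
width: 0.0319
```

```bash
python3 - <<'E'
from h import *
p,r=err(TC+[0,0,.16],TR);print(p,read_state()["joint_positions"].round(2))
rows(TC+[0,0,.16],TR,p,r,8,0)
E
```

```text
t 11.3 tool-frame err (25mm) [ 1.96  2.46 -0.72] rot(45) [-0.631 -0.02  -0.031] F [-0.2 -0.3 -3.7] w 0.031901775553405856 nest [ -7.4 201.  148.4]
[0.48339774 0.28282362 0.20733168] [ 0.43  0.59 -1.37  1.64  0.56  1.39  0.33]
-0.08, -0.00, -0.00, 0.24, 0.31, -0.09, 0
-0.08, -0.00, -0.00, 0.24, 0.31, -0.07, 0
-0.08, -0.00, -0.00, 0.24, 0.32, -0.05, 0
-0.08, -0.00, -0.00, 0.24, 0.32, -0.03, 0
-0.08, -0.00, -0.00, 0.24, 0.32, -0.01, 0
-0.08, -0.00, -0.00, 0.24, 0.32, 0.01, 0
-0.08, -0.00, -0.00, 0.24, 0.32, 0.03, 0
-0.08, -0.00, -0.00, 0.24, 0.32, 0.05, 0
deg/row 3.5556523133117013 mm/row 10.083703048487719
```

Call:
arm_command(targets=[-0.08, 0, 0, 0.2, 0.31, -0.09, 0, -0.08, 0, 0, 0.2, 0.31, -0.07, 0, -0.08, 0, 0, 0.2, 0.32, -0.05, 0, -0.08, 0, -0.01, 0.2, 0.32, -0.03, 0, -0.08, 0, -0.01, 0.2, 0.32, -0.01, 0, -0.08, -0.01, -0.01, 0.2, 0.32, 0.01, 0, -0.08, -0.01, 0, 0.2, 0.25, 0.02, 0, -0.05, 0, 0, 0.1, 0.1, 0.02, 0])

```text
time: 11.97
ee_pos: [0.4818, 0.344, 0.1632]
eef_rot: [-0.089, 0.702, 0.101, 0.699]
ft_force: [0.0, 0.0, -4.9]
width: 0.0316
```

```bash
python3 - <<'E'
from h import *
p,r=err(TC+[0,0,.10],TR);print(p,read_state()["joint_positions"].round(2))
b=camera("side");a=camera("top")
cv2.imwrite("pics/s8.png",np.hstack([cv2.resize(x,None,fx=2,fy=2,interpolation=cv2.INTER_CUBIC) for x in(a[170:340,50:240,::-1],b[230:400,120:310,::-1])]))
E
```

```text
t 11.9667 tool-frame err (25mm) [ 2.53  0.14 -0.06] rot(45) [ 0.004 -0.002 -0.022] F [ 0.   0.  -4.9] w 0.031592210149473346 nest [-35.  262.1 113.8]
[0.48176813 0.34398152 0.16316379] [ 0.26  0.73 -1.36  1.61  0.71  1.39  0.66]
```

View pics/s8.png

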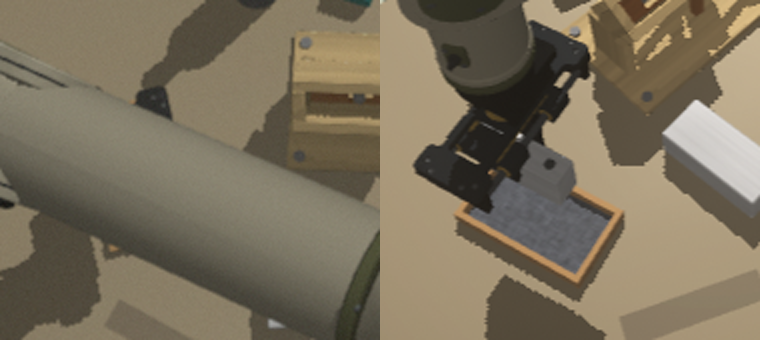

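The block hangs above the tray and lines up with it. I'll lower it.

Call:
arm_command(targets=[0, 0, -0.01, 0.4, 0.07, -0.03, 0, 0, 0, -0.01, 0.4, 0.07, -0.03, 0, 0, 0, 0, 0.4, 0, 0, 0, 0, 0, 0, 0.4, 0, 0, 0, 0, 0, 0, 0.4, 0, 0, 0, 0, 0, 0, 0.4, 0, 0, 0, 0, 0, 0, 0.3, 0, 0, 0, 0, 0, 0, 0.3, 0, 0, 0, 0, 0, 0, 0.2, 0, 0, 0])

```text
time: 12.82
ee_pos: [0.4803, 0.3449, 0.0738]
eef_rot: [-0.09, 0.703, 0.091, 0.7]
ft_force: [-0.5, 0.1, -3.7]
width: 0.0317
```

```bash
python3 - <<'E'
from h import *
p,r=err(TC+[0,0,.055],TR);print(p,read_state()["joint_positions"].round(2))
E
```

```text
t 12.8167 tool-frame err (25mm) [ 0.75  0.13 -0.02] rot(45) [-0.014 -0.005 -0.002] F [-0.5  0.1 -3.7] w 0.03169002348984022 nest [-87.5 263.   41.4]
[0.48032925 0.34489473 0.07377238] [ 0.2   0.81 -1.26  1.69  0.8   1.27  0.59]
```

Call:
arm_command(targets=[-0.01, 0, 0, 0.15, 0.1, 0, 0, 0, 0, 0, 0.15, 0, 0, 0, 0, 0, 0, 0.12, 0, 0, 0, 0, 0, 0, 0.08, 0, 0, 0, 0, 0, 0, 0.06, 0, 0, 0])

```text
time: 13.23
ee_pos: [0.4796, 0.3478, 0.058]
eef_rot: [-0.093, 0.702, 0.094, 0.699]
ft_force: [-0.2, 0.5, -4.3]
width: 0.0318
```

```bash
python3 - <<'E'
from h import *
p,r=err(TC+[0,0,.055],TR);print(p)
E
```

```text
t 13.2333 tool-frame err (25mm) [ 0.12  0.01 -0.02] rot(45) [-0.003 -0.005 -0.003] F [-0.2  0.5 -4.3] w 0.03179643530094193 nest [-97.2 265.9  28.9]
[0.47962899 0.34778672 0.05796   ]
```

Call:
arm_command(targets=[0, 0, 0, 0.04, 0, 0, 0, 0, 0, 0, 0.04, 0, 0, 0])

```text
time: 13.4
ee_pos: [0.4802, 0.348, 0.0565]
eef_rot: [-0.093, 0.702, 0.094, 0.7]
ft_force: [0.4, -0.5, 1.5]
width: 0.0314
```

Call:
arm_command(targets=[0, 0, 0, 0.04, 0, 0, 0])

```text
time: 13.48
ee_pos: [0.4804, 0.3484, 0.0562]
eef_rot: [-0.092, 0.702, 0.094, 0.7]
ft_force: [-2.1, 0.3, 4.2]
width: 0.0318
```

```bash
python3 - <<'E'
from h import *
b=camera("side")
cv2.imwrite("pics/s9.png",cv2.resize(b[270:390,140:270,::-1],None,fx=4.5,fy=4.5,interpolation=cv2.INTER_CUBIC))
E
```

```text
(no output)
```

View pics/s9.png

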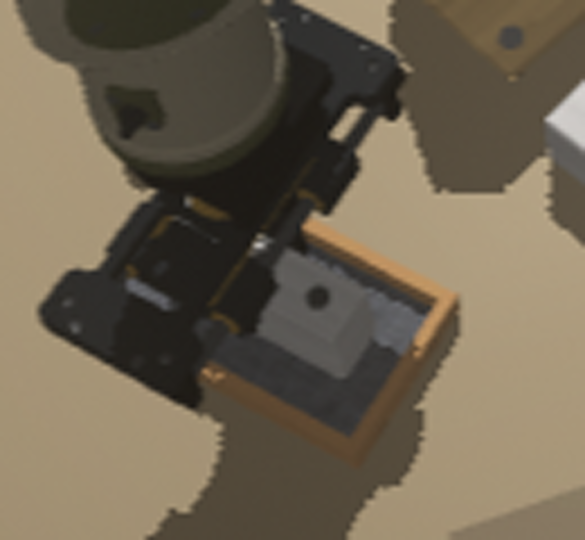

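Contact was at TCP z = 0.056, as expected, with the force going from -4 N to +4 N, and the block sits within the tray. I'll release it.

Call:
arm_command(targets=[0, 0, 0, 0, 0, 0, 0.4, 0, 0, 0, 0, 0, 0, 0.45, 0, 0, 0, 0, 0, 0, 0.55, 0, 0, 0, 0, 0, 0, 0.65, 0, 0, 0, 0, 0, 0, 0.65, 0, 0, 0, 0, 0, 0, 0.65])

```text
time: 14.03
ee_pos: [0.481, 0.3495, 0.0575]
eef_rot: [-0.092, 0.701, 0.095, 0.701]
ft_force: [-0.2, -0.0, -0.4]
width: 0.054
```

```bash
python3 - <<'E'
from h import *
p,r=err(TC+[0,0,.055],TR);print(p)
E
```

```text
t 14.0333 tool-frame err (25mm) [ 0.1  -0.04 -0.09] rot(45) [-0.003  0.001 -0.005] F [-0.2 -0.  -0.4] w 0.05397130557688051 nest [-96.4 267.6  27.8]
[0.48096768 0.34949535 0.057496  ]
```

Call:
arm_command(targets=[0, 0, 0, -0.1, 0, 0, 0.65, 0, 0, 0, -0.2, 0, 0, 0.65, 0, 0, 0, -0.3, 0, 0, 0.65, 0, 0, 0, -0.5, 0, 0, 0.65, 0, 0, 0, -0.6, 0, 0, 0.65, 0, 0, 0, -0.6, 0, 0, 0.65, 0, 0, 0, -0.6, 0, 0, 0.65, 0, 0, 0, -0.6, 0, 0, 0.65, 0, 0, 0, -0.6, 0, 0, 0.65, 0, 0, 0, -0.6, 0, 0, 0.65, 0, 0, 0, -0.5, 0, 0, 0.65, 0, 0, 0, -0.2, 0, 0, 0.65])

```text
time: 15.03
ee_pos: [0.4806, 0.3496, 0.2092]
eef_rot: [-0.092, 0.7, 0.096, 0.702]
ft_force: [-0.2, -0.0, 0.9]
width: 0.0563
```

Call:
arm_command(targets=[0, 0, 0, 0, -0.4, -0.2, 0.65, 0, 0, 0, 0, -0.6, -0.3, 0.65, 0, 0, 0, 0, -0.6, -0.3, 0.65, 0, 0, 0, 0, -0.6, -0.3, 0.65, 0, 0, 0, 0, -0.6, -0.3, 0.65, 0, 0, 0, 0, -0.6, -0.3, 0.65, 0, 0, 0, 0, -0.6, -0.3, 0.65, 0, 0, 0, 0, -0.6, -0.3, 0.65, 0, 0, 0, 0, -0.3, -0.1, 0.65, 0, 0, 0, 0, 0, 0, 0.65])

```text
time: 15.87
ee_pos: [0.4525, 0.211, 0.2102]
eef_rot: [-0.092, 0.701, 0.096, 0.701]
ft_force: [0.2, -0.1, -0.5]
width: 0.0566
```

```bash
python3 - <<'E'
from h import *
p,r=err(TC+[0,0,.055],TR);print(p,read_state()["joint_positions"].round(2))
b=camera("side");a=camera("top")
cv2.imwrite("pics/a10.png",a[:,:,::-1]);cv2.imwrite("pics/b10.png",b[:,:,::-1])
cv2.imwrite("pics/c10.png",np.hstack([cv2.resize(x,None,fx=3,fy=3,interpolation=cv2.INTER_CUBIC) for x in(a[195:325,60:190,::-1],b[270:400,140:270,::-1])]))
E
```

```text
t 15.8667 tool-frame err (25mm) [6.24 4.97 2.46] rot(45) [ 0.001  0.002 -0.007] F [ 0.2 -0.1 -0.5] w 0.056589795270796675 nest [-29.9 128.6 167.7]
[0.45248789 0.21101523 0.21021781] [ 0.69  0.41 -1.44  1.79  0.42  1.32  0.99]
```

View pics/a10.png

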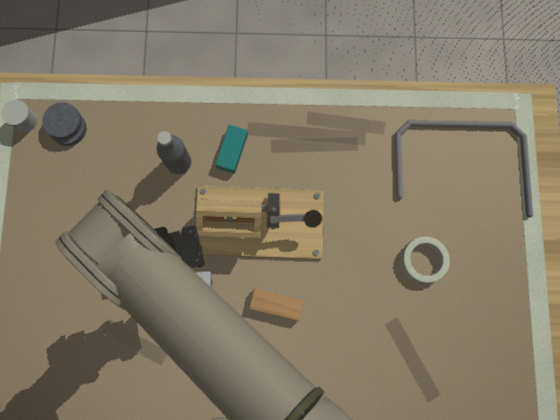

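View pics/b10.png

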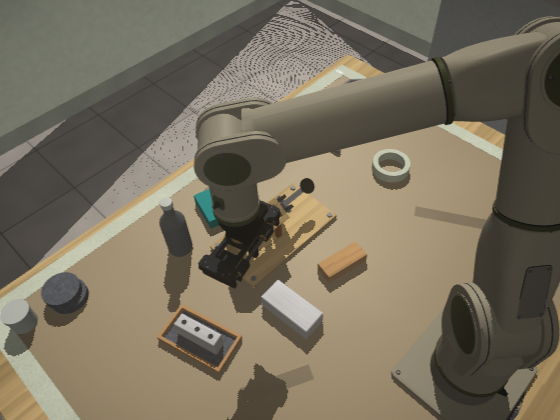

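View pics/c10.png

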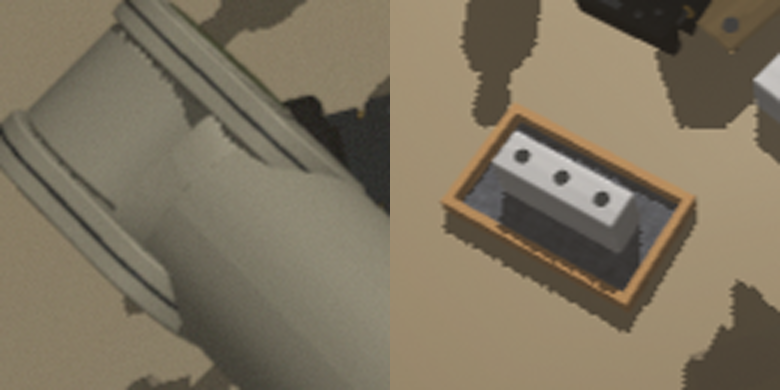

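The side view shows the block standing in the tray with its three holes up (crop (562,178)). The pad is still down, the tape, bottle and offcut are where they were, and the arm is clear with about zero force. I'll hand it in.

```bash
python3 - <<'E'
from bench import *
print(close_job())
E
```

```text
the job is handed in; nothing more can be done
None
```

The job is done and handed in at about 16 s of the 51 s allowed. I pressed the rocker pad down to its stop, gripped the raised block and drew it out along the nest's axis. I turned it upright, lowered it into the tray until it touched, and let go.

**Last checks:**
- **Block:** the side picture shows it standing on its base inside the tray, with the three screw holes up. The forearm hid the tray in the last top view, so I confirmed the placing from the side camera only.
- **Rocker and bystanders:** the pad stayed down. The tape roll, bottle and offcut sit at the same pixel positions as at the start.
- **Robot:** clear of everything, with about 0 N at the wrist.

**Close to a limit:**
- **Wrist force:** it reached about 89 N at the rocker's stop (limit 120 N).
- **Joints:** joint 3 came to -1.44 rad (limit -1.47) and joint 2 to -0.46 rad (limit -0.5). All readings stayed within range.

**Disagreement:** the camera put heights on the nest about 2.4 mm too high. I allowed for that when setting the block down, and it touched at the height I expected.

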